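Cover the night glass against mosquitoes

TASK

Cover the green tumbler for the night so that no mosquito gets in. Its thin blue cover lies flat on the upturned orange crate: slide it along until its tongue sticks well out over the crate's edge, grip the tongue there, lift the cover off, and lay it gently and level on the tumbler so that it closes the whole mouth, then let go. Do not let the cover fall, leave the tumbler standing where it is and leave the other things alone.

Things in the scene. Friction and masses are not known exactly. Their poses are not given: they have to be found in the camera images.
- crate: Upturned orange bottle crate, fixed, 300 mm along its x, 400 mm along its y, 130 mm high, vertical sides. Origin: centre of its footprint at bench level; its flat smooth top (drain holes are only marks) is at z = +130 mm in its frame, the upper edges at x = +/-150, y = +/-200 mm.
- cover: Flat blue plastic cover, 3 mm thick, about 45 g: a disc 100 mm across with a tongue 32 mm wide. Origin: disc centre, underside; x runs along the tongue, z up. Centre of mass 15 mm from the origin towards the tongue. Starts flat on the crate, tongue roughly towards the crate's +y edge and 15 mm or more inside it. Friction on the crate about 0.6; it follows a fingertip pressed on it with some 5 N.
- tongue_end (a point): Outermost point of the cover's tongue, 110 mm from the disc centre along the cover's x, underside. With some 50 mm of tongue out over the edge, fingers can straddle its 32 mm width from above, their tips reaching below the cover.
- tumbler: Green glass tumbler, loose, standing upright on the bench, 115 mm high, 68 mm across at the rim and 54 mm at the foot, wall 4 mm, about 280 g. Origin: centre of its foot; z up its axis.
- tumbler_rim (a point): Centre of the tumbler's mouth, level with the rim, 115 mm above its foot; the rim is 68 mm across outside and 60 mm inside.
- tin: Round aluminium tin with a pressed lid, bystander, 93 mm across, 63 mm high, standing on the bench; it and the tumbler may have changed places. Origin: centre of its foot.
- torch: White plastic torch lying on the bench, bystander, 156 mm long along its x, 48 mm high at the head. Origin: under its middle.
- keys: Steel ring with two keys lying flat on the crate top near its -y end, bystander, about 85 mm long, 4 mm high. Origin: centre of the ring, underside.
- clothes_peg: Yellow plastic clothes peg lying on the crate top near its -y end, bystander, 78 mm long along its x, 11 mm high. Origin: under its middle.
- bottle: Brown glass bottle on the bench, bystander, 64 mm across, 215 mm high. Origin: centre of its foot.
- soap_dish: Green soap dish with a bar of soap on the bench, bystander, 105 x 75 mm, 26 mm high. Origin: under its middle.
Mind the look-alikes: they are no part of the job. Of the things shaped like the cover, the blue one is meant.

How it is judged:
By the outcome, as a careful person would: the job done as asked, in the order asked, and still so for the second after the job is handed in, with the robot touching nothing.
It also fails if it takes over 50 s, if anything falls off the work surface, if the arm or the gripper's body presses on something with over 40 N, if the wrist force passes 120 N, or if a joint passes its speed limit or range.

ROBOT

A 6-joint arm with a two-finger parallel gripper is mounted at the origin on the work surface. World frame = base frame: x ahead of the robot, y to its left, z up, the work surface at z = 0. Lengths are in m, angles in rad, forces in N, time in s.
With the tool pointing down it reaches from about 0.225 to 0.875 m from the base axis. Payload 3.4 kg.
Tool frame: the origin (TCP) lies at the very end of the fingers, on their centre line; the grasp point (between the pads) lies 19 mm behind it; z points along the fingers, y is the line along which they close (so a half turn about z gives the same grasp; the last joint's range is limited). The gripper opens to 85 mm and grips with 20 to 120 N. Pads are 22 mm wide; open, the fingers measure 114 mm over their backs; the gripper's body (76 mm by 85 mm) begins 54 mm behind the grasp point. The pads swing forward as they close: fully open they stand 13 mm farther back than shut.
Start: joints at [-1.39, 0.276, 1.505, -0, 1.361, -0.121], TCP at [0.171, -0.549, 0.231] pointing down, gripper open.
Joint ranges: [-2.89, 2.89], [-0.75, 2.08], [0.22, 2.7], [-1.18, 4.32], [0.11, 2.71], [-2.7, 2.7]. Speed limits (rad/s): [2.57, 2.57, 3.14, 3.14, 3.14, 3.14].

INTERFACE

Orientations are given as a unit quaternion [w, x, y, z].
In Python, from rig import get_state, optics, sign_off gives the robot as it stands.
- The arm moves only by the tool send_rows, never from a script. Its argument "increments" is a list of rows, each an object with "gripper": the gripper's target within -1 to 1 (shut at 1, half-way at 0, fully open at -1); "linear": the shift along the world's x, y, z in m, a list of three; "delta_rot": the turn, a rotation vector about the world's x, y, z in rad, a list of three. In form: [{"gripper": gripper, "linear": [dx, dy, dz], "delta_rot": [rx, ry, rz]}, ...]. A call has 1 to 8 rows; each row is the pose to reach, as a shift and turn from the pose commanded when the call began; what a row does not reach only later rows make up. A row lasts 1/10 s, in which the tool goes at most 50 mm and 8.59 degrees, less where a joint would pass 70% of its speed; a pose out of reach is approached as far as the arm can. A call with a gripper value outside its range is refused whole. The fingers move at their own pace and stop on an object; "newtons" is the grip in N (left out, the last holds). Time passes only in rows, so rows that repeat a pose let the fingers close. It gives the time, the measured TCP pose, the force, the opening and the grip force at its end, in the units of the state.
- get_state(): the state, without advancing time (a new reading comes with each control period).
- optics.get_image(name): name is "scene" or "top"; returns a dict with "pixels" (480x640x3 uint8, blue, green, red), "K" (3x3 intrinsics, pixels), "k1" (the pictures are not rectified: a ray, as slopes to the right and down, at radius r is drawn at 1 + k1 r^2 times it, then the intrinsics apply), "rvec" (rotation vector, rad) and "tvec" (3), from world to camera coordinates, as OpenCV has them. Camera axes: x right, y down, z forward; pixel columns grow to the right and rows downward; lengths in m; the calibration is good to about 2 mm. A picture is of the moment at which its call begins. There is no depth.
- sign_off(): hands the job in; it is judged then, once.
The state is a dict: "clock": time; "qpos": joint angles; "qd": joint speeds; "effort": joint torques, N m; "position": TCP position; "ee_rot": TCP orientation; "contact_force": force on the tool from outside, world axes, zero at the start; "moment": the same for the moment, N m; "width": finger opening in m; "gripper_force": force on a finger pad.
Only numpy, scipy, OpenCV 4.12 (cv2) and the standard library are available. Lean on these libraries where they do the work, as an engineer would, in place of code of your own. Each camera call takes 0.05 s, during which the arm holds its last target. There are 200 camera calls.

## Working session

There is one attempt and no reset: what is moved stays moved. The work goes in short steps, Python scripts to look and compute and a tool call to move; the robot and the scene stay as the last step left them, time stands still between calls to the robot, and variables do not carry over. Pictures are saved under pics/ and viewed, at most 10 in all, crops included, and the job is handed in when it is done.

Besides the shell and the picture viewer there is one more tool, called after "Request:" by a JSON object that holds its "api" and its "payload", one argument or row to a line. send_rows: Moves the arm, as the interface text tells. Its arguments: {"type":"object","properties":{"increments":{"type":"array"},"newtons":{"type":"number"}},"required":["increments"]}

```bash
mkdir -p pics; cat > h.py <<'E'
import cv2,numpy as np
from rig import get_state,optics,sign_off
def grab(n):
    return optics.get_image(n)
def ray(im,uv):
    K=np.array(im["K"]);k=im["k1"]
    d=cv2.undistortPoints(np.array(uv,float).reshape(-1,1,2),K,np.array([k,0,0,0,0.]),).reshape(-1,2)
    R=cv2.Rodrigues(np.array(im["rvec"],float))[0];t=np.array(im["tvec"],float).ravel()
    D=np.c_[d,np.ones(len(d))]@R
    return -R.T@t,D
def onz(im,uv,z):
    c,D=ray(im,uv); s=(z-c[2])/D[:,2]; return c+s[:,None]*D
def proj(im,P):
    return cv2.projectPoints(np.array(P,float).reshape(-1,1,3),np.array(im["rvec"],float),np.array(im["tvec"],float),np.array(im["K"]),np.array([im["k1"],0,0,0,0.]))[0].reshape(-1,2)
E
python3 - <<'E'
from h import *
for n in("scene","top"):
    im=grab(n);cv2.imwrite(f"pics/{n}0.png",im["pixels"]);c,_=ray(im,[[320,240]]);print(n,c,im["k1"])
s=get_state();print(s["clock"],s["position"],s["ee_rot"],s["width"])
E
```

```text
scene [ 1.30366181 -0.24679397  1.32004602] -0.13476380236081476
top [ 0.46388871 -0.09849991  1.17894984] -0.11209294578181708
0.1 [ 0.17080476 -0.54855112  0.23054286] [-8.04444212e-04  9.88634859e-01  1.50334514e-01 -4.43085786e-05] 0.08570346211721017
```

View pics/scene0.png

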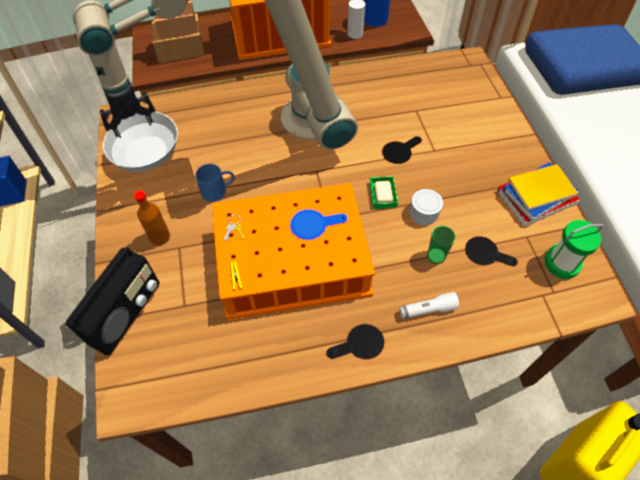

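View pics/top0.png

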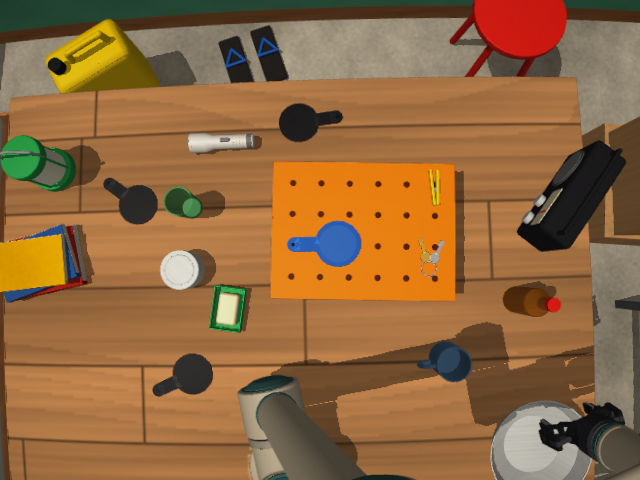

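The views show the blue cover on the orange crate (top 338,243; tongue end 289,244), the green tumbler (top 183,202), the tin (182,270), the soap dish (229,308), the torch (222,142), and the keys and peg at (430,255) and (435,187).

- **Could be taken for the cover:** black pan-shaped covers at top (299,122), (137,204) and (192,374), and the blue mug (450,362). I choose the blue one at (338,243).
- **Could be taken for the tumbler:** the lantern (38,163), the soap dish (229,308) and the tin (182,270). I choose the green cup at (183,202).

```bash
cat >> h.py <<'E'
def biggest(m,near=None):
    c,_=cv2.findContours(m.astype(np.uint8),cv2.RETR_EXTERNAL,cv2.CHAIN_APPROX_NONE)
    c=[x for x in c if cv2.contourArea(x)>60]
    if near is not None: c=[x for x in c if cv2.pointPolygonTest(x,near,True)>-25]
    return max(c,key=cv2.contourArea).reshape(-1,2).astype(float)
def cover(im,z,near=None):
    h=cv2.cvtColor(im["pixels"],cv2.COLOR_BGR2HSV)
    m=cv2.inRange(h,(100,170,120),(125,255,255))
    m=cv2.morphologyEx(m,cv2.MORPH_CLOSE,np.ones((5,5)))
    c=biggest(m,near);P=onz(im,c,z)[:,:2]
    g=P.astype(np.float32); M=cv2.moments(g.reshape(-1,1,2)); cen=np.array([M["m10"],M["m01"]])/M["m00"]
    tip=P[np.argmax(np.linalg.norm(P-cen,axis=1))]
    a=(tip-cen)/np.linalg.norm(tip-cen)
    for _ in range(3):
        q=P[(P-cen)@a<0.01] if _==0 else P[(P-o)@a<0.025]
        A=np.c_[2*q,np.ones(len(q))];s=np.linalg.lstsq(A,(q**2).sum(1),rcond=None)[0];o=s[:2]
        r=np.sqrt(s[2]+o@o)
        t=P[(P-o)@a>0.06]; side=t[(t-o)@a<0.095]
        n=np.array([-a[1],a[0]]);l=side[(side-o)@n>0];k=side[(side-o)@n<0]
        d=[]
        for w in(l,k):
            v=np.polyfit((w-o)@a,(w-o)@n,1)[0]; d.append(v)
        a=a+n*np.mean(d);a/=np.linalg.norm(a)
    return o,r,np.arctan2(a[1],a[0]),((P-o)@a).max()
E
python3 - <<'E'
from h import *
ims={n:grab(n) for n in("scene","top")}
for n,near in(("scene",(308,225)),("top",(338,243))):
    print(n,"cover",cover(ims[n],.133,near))
    h=cv2.cvtColor(ims[n]["pixels"],cv2.COLOR_BGR2HSV)
    m=cv2.inRange(h,(5,200,150),(16,255,255)); m=cv2.morphologyEx(m,cv2.MORPH_CLOSE,np.ones((25,25)))
    if n=="top":
        c=biggest(m,(360,200));r=cv2.minAreaRect(c.astype(np.float32));print("crate",onz(ims[n],cv2.boxPoints(r),.13)[:,:2])
    g=cv2.inRange(h,(45,80,30),(85,255,255));g=cv2.morphologyEx(g,cv2.MORPH_CLOSE,np.ones((5,5)))
    c=biggest(g,(440,245) if n=="scene" else (183,202));print("tumbler box",c.min(0),c.max(0), onz(ims[n],c,.115)[:,:2].min(0),onz(ims[n],c,.115)[:,:2].max(0))
p=ims["top"]["pixels"]
a=cv2.resize(p[160:310,150:350],(800,600),interpolation=cv2.INTER_CUBIC);cv2.imwrite("pics/crop.png",a)
q=ims["scene"]["pixels"];b=cv2.resize(q[170:290,360:520],(800,600),interpolation=cv2.INTER_CUBIC);cv2.imwrite("pics/crop2.png",b)
E
```

```text
scene cover (array([ 0.52698091, -0.11846818]), np.float64(0.04489268647068016), np.float64(1.5589747677127344), np.float64(0.10646458359511832))
tumbler box [428. 226.] [454. 263.] [0.60204955 0.17299947] [0.71185316 0.2677337 ]
top cover (array([ 0.5253094 , -0.11732407]), np.float64(0.04714471590225286), np.float64(1.5617969976695938), np.float64(0.10682749662878957))
crate [[ 0.41133428  0.031707  ]
 [ 0.71185381  0.02122285]
 [ 0.69425252 -0.38519389]
 [ 0.39407881 -0.36671128]]
tumbler box [164. 187.] [201. 217.] [0.59387223 0.18410059] [0.66328554 0.26908474]
```

View pics/crop.png

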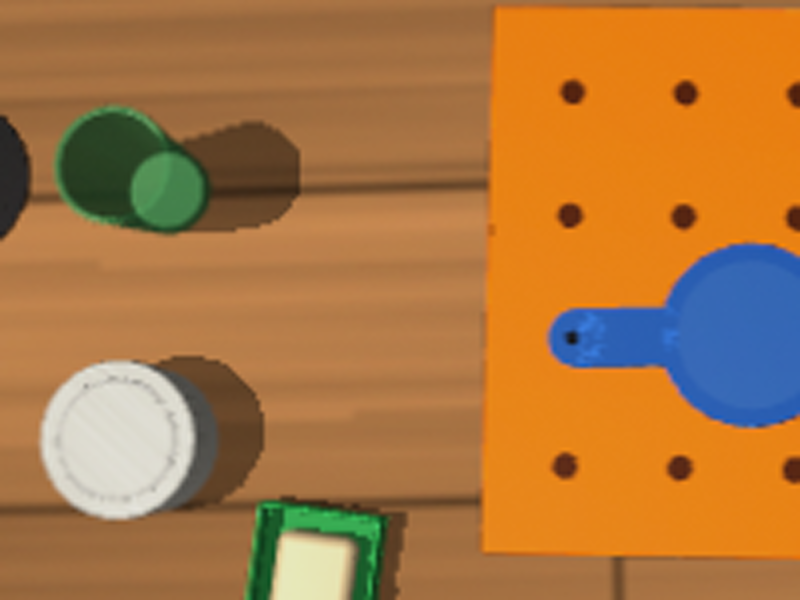

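View pics/crop2.png

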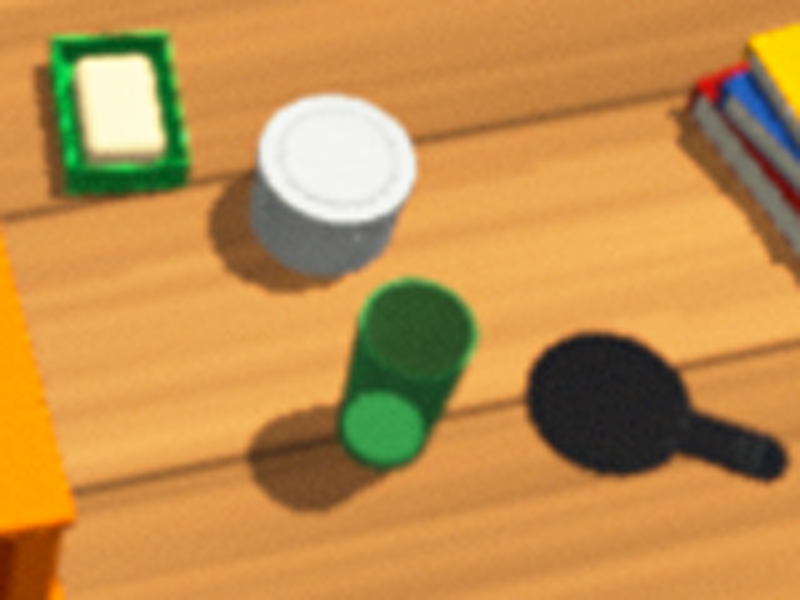

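The crops confirm it: the blue disc has its tongue towards the crate's left (+y) edge, and the tumbler is empty. The rim centre is at about (113,166) in crop 1 and (418,329) in crop 2.

```bash
python3 - <<'E'
from h import *
T=grab("top");S=grab("scene")
a=[[178,201.2]];b=[[443.2,235.4]]
print("rim top",onz(T,a,.115),"scene",onz(S,b,.115))
c1,d1=ray(T,a);c2,d2=ray(S,b)
A=np.c_[d1[0],-d2[0]];s=np.linalg.lstsq(A,c2-c1,rcond=None)[0];print("tri",c1+s[0]*d1[0],c2+s[1]*d2[0])
h=cv2.cvtColor(T["pixels"],cv2.COLOR_BGR2HSV);o=cv2.inRange(h,(5,200,150),(16,255,255))
for r in(225,244,265): 
    x=np.where(o[r]>0)[0];x=x[(x>250)&(x<300)].min();print("edge",onz(T,[[x-.5,r]],.13))
print("bottle",onz(S,[[157,240]],0),"tin",onz(T,[[179,270]],.063))
print(get_state()["contact_force"])
E
```

```text
rim top [[0.63068608 0.23671813 0.115     ]] scene [[0.63376404 0.23693056 0.115     ]]
tri [0.63137053 0.2380937  0.11063409] [0.6314335  0.23861341 0.11080771]
edge [[0.56941758 0.02478283 0.13      ]]
edge [[0.52800663 0.02556212 0.13      ]]
edge [[0.48252616 0.02863534 0.13      ]]
bottle [[ 0.395645   -0.55774911  0.        ]] tin [[0.47714681 0.25161586 0.063     ]]
[-0.97597751  0.52700709  0.55541458]
```

Request:
{"api": "send_rows", "payload": {
  "increments": [
    {"gripper": 1,"linear": [0,0,0.05],"delta_rot": [0,0,0]},
    {"gripper": 1,"linear": [0.02,0.02,0.09],"delta_rot": [0,0,0.13]},
    {"gripper": 1,"linear": [0.05,0.06,0.09],"delta_rot": [0,0,0.26]},
    {"gripper": 1,"linear": [0.08,0.1,0.09],"delta_rot": [0,0,0.4]},
    {"gripper": 1,"linear": [0.11,0.14,0.09],"delta_rot": [0,0,0.54]},
    {"gripper": 1,"linear": [0.14,0.18,0.09],"delta_rot": [0,0,0.68]},
    {"gripper": 1,"linear": [0.17,0.22,0.09],"delta_rot": [0,0,0.82]},
    {"gripper": 1,"linear": [0.2,0.25,0.09],"delta_rot": [0,0,0.95]}
  ]
}}

```text
clock: 1.1
position: [0.3715, -0.2964, 0.3217]
ee_rot: [0.0, 0.809, 0.588, 0.0]
contact_force: [0.3, -1.0, -0.7]
width: 0.0002
gripper_force: 0.0
```

Request:
{"api": "send_rows", "payload": {
  "increments": [
    {"gripper": 1,"linear": [0.04,0.05,0],"delta_rot": [0,0,0.13]},
    {"gripper": 1,"linear": [0.07,0.09,0],"delta_rot": [0,0,0.26]},
    {"gripper": 1,"linear": [0.1,0.13,0],"delta_rot": [0,0,0.31]},
    {"gripper": 1,"linear": [0.13,0.17,-0.03],"delta_rot": [0,0,0.31]},
    {"gripper": 1,"linear": [0.155,0.2,-0.07],"delta_rot": [0,0,0.31]},
    {"gripper": 1,"linear": [0.155,0.2,-0.11],"delta_rot": [0,0,0.31]},
    {"gripper": 1,"linear": [0.155,0.2,-0.15],"delta_rot": [0,0,0.31]},
    {"gripper": 1,"linear": [0.155,0.2,-0.17],"delta_rot": [0,0,0.31]}
  ]
}}

```text
clock: 1.9
position: [0.5233, -0.0969, 0.1467]
ee_rot: [-0.004, 0.71, 0.705, -0.002]
contact_force: [0.1, 0.5, -1.1]
width: 0.0001
gripper_force: 0.0
```

Request:
{"api": "send_rows", "payload": {
  "increments": [
    {"gripper": 1,"linear": [0,0,-0.005],"delta_rot": [0,0,0]},
    {"gripper": 1,"linear": [0,0,-0.01],"delta_rot": [0,0,0]},
    {"gripper": 1,"linear": [0,0,-0.01],"delta_rot": [0,0,0]},
    {"gripper": 1,"linear": [0,0,-0.01],"delta_rot": [0,0,0]}
  ]
}}

```text
clock: 2.3
position: [0.5269, -0.0997, 0.1429]
ee_rot: [0.001, 0.71, 0.704, 0.001]
contact_force: [-0.1, -0.8, -0.4]
width: -0.0
gripper_force: 0.0
```

Request:
{"api": "send_rows", "payload": {
  "increments": [
    {"gripper": 1,"linear": [0,0,-0.002],"delta_rot": [0,0,0]},
    {"gripper": 1,"linear": [0,0,-0.004],"delta_rot": [0,0,0]},
    {"gripper": 1,"linear": [0,0,-0.006],"delta_rot": [0,0,0]},
    {"gripper": 1,"linear": [0,0,-0.006],"delta_rot": [0,0,0]}
  ]
}}

```text
clock: 2.7
position: [0.5257, -0.099, 0.1351]
ee_rot: [-0.0, 0.71, 0.704, -0.0]
contact_force: [-0.0, -0.2, 0.3]
width: -0.0003
gripper_force: 0.0
```

Request:
{"api": "send_rows", "payload": {
  "increments": [
    {"gripper": 1,"linear": [0,0,-0.001],"delta_rot": [0,0,0]},
    {"gripper": 1,"linear": [0,0,-0.001],"delta_rot": [0,0,0]}
  ]
}}

```text
clock: 2.9
position: [0.5258, -0.099, 0.1342]
ee_rot: [-0.0, 0.71, 0.704, -0.0]
contact_force: [0.6, 0.1, 0.1]
width: -0.0002
gripper_force: 0.0
```

Request:
{"api": "send_rows", "payload": {
  "increments": [
    {"gripper": 1,"linear": [0,0,-0.001],"delta_rot": [0,0,0]},
    {"gripper": 1,"linear": [0,0,-0.001],"delta_rot": [0,0,0]}
  ]
}}

```text
clock: 3.1
position: [0.5258, -0.099, 0.1332]
ee_rot: [-0.0, 0.71, 0.704, -0.0]
contact_force: [0.0, 0.6, 0.6]
width: -0.0002
gripper_force: 0.0
```

Request:
{"api": "send_rows", "payload": {
  "increments": [
    {"gripper": 1,"linear": [0,0,-0.0005],"delta_rot": [0,0,0]},
    {"gripper": 1,"linear": [0,0,-0.0005],"delta_rot": [0,0,0]}
  ]
}}

```text
clock: 3.3
position: [0.5259, -0.0991, 0.1331]
ee_rot: [0.0, 0.71, 0.704, 0.0]
contact_force: [0.2, 0.1, 1.6]
width: -0.0
gripper_force: 1.0
```

Request:
{"api": "send_rows", "payload": {
  "increments": [
    {"gripper": 1,"linear": [0,0,-0.001],"delta_rot": [0,0,0]},
    {"gripper": 1,"linear": [0,0,-0.001],"delta_rot": [0,0,0]}
  ]
}}

```text
clock: 3.5
position: [0.526, -0.099, 0.133]
ee_rot: [0.0, 0.71, 0.704, 0.0]
contact_force: [-2.2, 1.4, 7.8]
width: 0.0001
gripper_force: 4.0
```

Request:
{"api": "send_rows", "payload": {
  "increments": [
    {"gripper": 1,"linear": [0,0,-0.001],"delta_rot": [0,0,0]},
    {"gripper": 1,"linear": [0,0,-0.001],"delta_rot": [0,0,0]}
  ]
}}

```text
clock: 3.7
position: [0.526, -0.0991, 0.133]
ee_rot: [0.001, 0.71, 0.704, 0.0]
contact_force: [-3.9, 0.8, 13.4]
width: 0.0001
gripper_force: 6.7
```

Request:
{"api": "send_rows", "payload": {
  "increments": [
    {"gripper": 1,"linear": [0,0.003,0.0005],"delta_rot": [0,0,0]},
    {"gripper": 1,"linear": [0,0.01,0.0005],"delta_rot": [0,0,0]},
    {"gripper": 1,"linear": [0,0.02,0.0005],"delta_rot": [0,0,0]},
    {"gripper": 1,"linear": [0,0.03,0.0005],"delta_rot": [0,0,0]},
    {"gripper": 1,"linear": [0,0.03,0.0005],"delta_rot": [0,0,0]}
  ]
}}

```text
clock: 4.2
position: [0.5277, -0.0696, 0.133]
ee_rot: [0.003, 0.71, 0.704, 0.001]
contact_force: [0.6, -0.8, 8.2]
width: -0.0004
gripper_force: 3.7
```

```bash
python3 - <<'E'
from h import *
S=grab("scene");T=grab("top")
p=np.hstack([cv2.resize(S["pixels"][170:290,260:390],(400,370)),cv2.resize(T["pixels"][190:290,230:370],(400,370))]);cv2.imwrite("pics/sl.png",p);print(get_state()["contact_force"])
E
```

```text
[-0.22068474 -0.62450999  7.75591673]
```

View pics/sl.png

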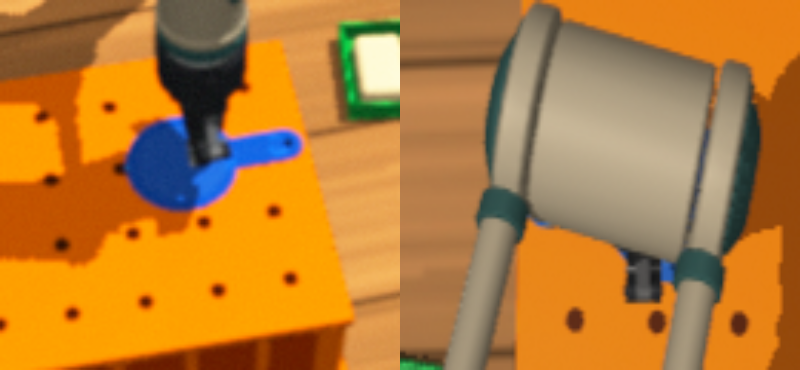

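The cover followed: in the left (scene) half the tongue tip, at (300,143), has come close to the crate edge near x=310. I'll keep sliding.

Request:
{"api": "send_rows", "payload": {
  "increments": [
    {"gripper": 1,"linear": [0,0.008,0],"delta_rot": [0,0,0]},
    {"gripper": 1,"linear": [0,0.018,0],"delta_rot": [0,0,0]},
    {"gripper": 1,"linear": [0,0.028,0],"delta_rot": [0,0,0]},
    {"gripper": 1,"linear": [0,0.038,0],"delta_rot": [0,0,0]},
    {"gripper": 1,"linear": [0,0.048,0],"delta_rot": [0,0,0]},
    {"gripper": 1,"linear": [0,0.057,0],"delta_rot": [0,0,0]},
    {"gripper": 1,"linear": [0,0.063,0],"delta_rot": [0,0,0]},
    {"gripper": 1,"linear": [0,0.063,0],"delta_rot": [0,0,0]}
  ]
}}

```text
clock: 5.1
position: [0.5278, -0.0069, 0.133]
ee_rot: [0.003, 0.71, 0.704, 0.001]
contact_force: [0.4, -1.7, 7.5]
width: 0.0003
gripper_force: 3.7
```

Request:
{"api": "send_rows", "payload": {
  "increments": [
    {"gripper": 1,"linear": [0,0,0.005],"delta_rot": [0,0,0]},
    {"gripper": 1,"linear": [0,0,0.03],"delta_rot": [0,0,0]},
    {"gripper": 1,"linear": [-0.02,-0.02,0.07],"delta_rot": [0,0,0]},
    {"gripper": 0,"linear": [-0.06,-0.06,0.09],"delta_rot": [0,0,0]},
    {"gripper": -0.5,"linear": [-0.1,-0.1,0.09],"delta_rot": [0,0,0]},
    {"gripper": -0.5,"linear": [-0.14,-0.14,0.09],"delta_rot": [0,0,0]},
    {"gripper": -0.5,"linear": [-0.16,-0.16,0.09],"delta_rot": [0,0,0]},
    {"gripper": -0.5,"linear": [-0.16,-0.16,0.09],"delta_rot": [0,0,0]}
  ]
}}

```text
clock: 5.9
position: [0.3619, -0.1692, 0.2214]
ee_rot: [-0.0, 0.713, 0.701, -0.001]
contact_force: [0.4, 0.2, -0.5]
width: 0.0643
gripper_force: 0.0
```

```bash
python3 - <<'E'
from h import *
for n,near in(("scene",(330,220)),("top",(300,243))):
    im=grab(n)
    try: print(n,cover(im,.133,near))
    except Exception as e: print(n,e)
    cv2.imwrite(f"pics/{n}1.png",im["pixels"])
s=get_state();print(s["position"],s["width"],s["qpos"])
S=cv2.imread("pics/scene1.png");T=cv2.imread("pics/top1.png")
cv2.imwrite("pics/c3.png",np.hstack([cv2.resize(S[170:290,270:400],(400,370)),cv2.resize(T[190:290,230:370],(400,370))]))
E
```

```text
scene (array([ 0.52884868, -0.02656273]), np.float64(0.04492117336281492), np.float64(1.6241859133064944), np.float64(0.1084951855086079))
top (array([ 0.5273439 , -0.02520271]), np.float64(0.047302903144766054), np.float64(1.5552750741652215), np.float64(0.10820179108988238))
[ 0.36532362 -0.16659223  0.22144127] 0.06405065482891732 [-6.02434527e-01  1.59899349e-02  1.85047347e+00  9.91179090e-04
  1.27481610e+00 -5.89925085e-01]
```

View pics/c3.png

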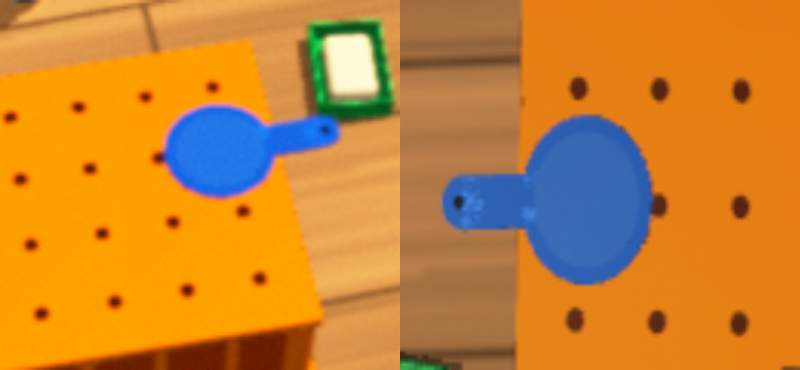

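Crop: the tongue (left half 330,130; right half 455,203) overhangs the edge by about 58 mm, square to it, with the disc fully on the crate. Next I grip the tongue.

Request:
{"api": "send_rows", "payload": {
  "increments": [
    {"gripper": -0.5,"linear": [0.03,0.04,0],"delta_rot": [0,0,0.01]},
    {"gripper": -0.5,"linear": [0.06,0.08,0],"delta_rot": [0,0,0.01]},
    {"gripper": -0.5,"linear": [0.09,0.12,0],"delta_rot": [0,0,0.01]},
    {"gripper": -0.5,"linear": [0.12,0.16,0],"delta_rot": [0,0,0.01]},
    {"gripper": -0.5,"linear": [0.15,0.2,0],"delta_rot": [0,0,0.01]},
    {"gripper": -0.5,"linear": [0.162,0.222,0],"delta_rot": [0,0,0.01]},
    {"gripper": -0.5,"linear": [0.162,0.222,-0.02],"delta_rot": [0,0,0.01]},
    {"gripper": -0.5,"linear": [0.162,0.222,-0.04],"delta_rot": [0,0,0.01]}
  ]
}}

```text
clock: 6.8
position: [0.5291, 0.0597, 0.1806]
ee_rot: [-0.0, 0.705, 0.709, 0.001]
contact_force: [-0.8, -0.5, -0.3]
width: 0.0641
gripper_force: 0.0
```

Request:
{"api": "send_rows", "payload": {
  "increments": [
    {"gripper": -0.5,"linear": [0,0,0],"delta_rot": [0,0,0]},
    {"gripper": -0.5,"linear": [0,0,-0.02],"delta_rot": [0,0,0]},
    {"gripper": -0.5,"linear": [0,0,-0.04],"delta_rot": [0,0,0]},
    {"gripper": -0.5,"linear": [0,0,-0.055],"delta_rot": [0,0,0]},
    {"gripper": -0.5,"linear": [0,0,-0.07],"delta_rot": [0,0,0]},
    {"gripper": -0.5,"linear": [0,0,-0.07],"delta_rot": [0,0,0]},
    {"gripper": -0.5,"linear": [0,0,-0.07],"delta_rot": [0,0,0]}
  ]
}}

```text
clock: 7.5
position: [0.5285, 0.0567, 0.112]
ee_rot: [0.0, 0.706, 0.708, 0.0]
contact_force: [-1.4, 0.1, 0.5]
width: 0.0641
gripper_force: 0.0
```

Request:
{"api": "send_rows", "payload": {
  "increments": [
    {"gripper": -0.1,"linear": [0,0,0],"delta_rot": [0,0,0]},
    {"gripper": 0.1,"linear": [0,0,0],"delta_rot": [0,0,0]},
    {"gripper": 0.3,"linear": [0,0,0],"delta_rot": [0,0,0]},
    {"gripper": 0.6,"linear": [0,0,0],"delta_rot": [0,0,0]},
    {"gripper": 1,"linear": [0,0,0],"delta_rot": [0,0,0]},
    {"gripper": 1,"linear": [0,0,0],"delta_rot": [0,0,0]},
    {"gripper": 1,"linear": [0,0,0],"delta_rot": [0,0,0]}
  ],
  "newtons": 40
}}

```text
clock: 8.2
position: [0.5285, 0.0561, 0.1118]
ee_rot: [0.0, 0.707, 0.707, 0.001]
contact_force: [-0.3, 1.1, 4.7]
width: 0.0305
gripper_force: 39.4
```

Request:
{"api": "send_rows", "payload": {
  "increments": [
    {"gripper": 1,"linear": [0,0,0.003],"delta_rot": [0,0,0]},
    {"gripper": 1,"linear": [0,0,0.008],"delta_rot": [0,0,0]},
    {"gripper": 1,"linear": [0,0,0.018],"delta_rot": [0,0,0]},
    {"gripper": 1,"linear": [0,0,0.03],"delta_rot": [0,0,0]},
    {"gripper": 1,"linear": [0,0,0.045],"delta_rot": [0,0,0]},
    {"gripper": 1,"linear": [0,0,0.06],"delta_rot": [0,0,0]},
    {"gripper": 1,"linear": [0,0,0.06],"delta_rot": [0,0,0]},
    {"gripper": 1,"linear": [0,0,0.06],"delta_rot": [0,0,0]}
  ]
}}

```text
clock: 9.0
position: [0.528, 0.0559, 0.1719]
ee_rot: [0.0, 0.707, 0.707, 0.0]
contact_force: [-0.7, -0.2, -1.3]
width: 0.0304
gripper_force: 39.5
```

```bash
python3 - <<'E'
from h import *
S=grab("scene");T=grab("top");s=get_state();print(s["position"],s["ee_rot"],s["width"],s["contact_force"],s["moment"])
cv2.imwrite("pics/c4.png",np.hstack([cv2.resize(S["pixels"][150:270,260:390],(400,370)),cv2.resize(T["pixels"][190:290,230:370],(400,370))]))
for z in(.18,.19,.2):
  try: print(z,cover(S,z,(325,200)))
  except Exception as e: print(e)
E
```

```text
[0.52731832 0.05596753 0.17080467] [-4.14259843e-04  7.06774165e-01  7.07439006e-01 -4.00425595e-04] 0.03092028467217731 [ 0.95175012 -0.47829408 -0.10633222] [ 0.02707902  0.04339112 -0.02124862]
expected non-empty vector for x
expected non-empty vector for x
expected non-empty vector for x
```

View pics/c4.png

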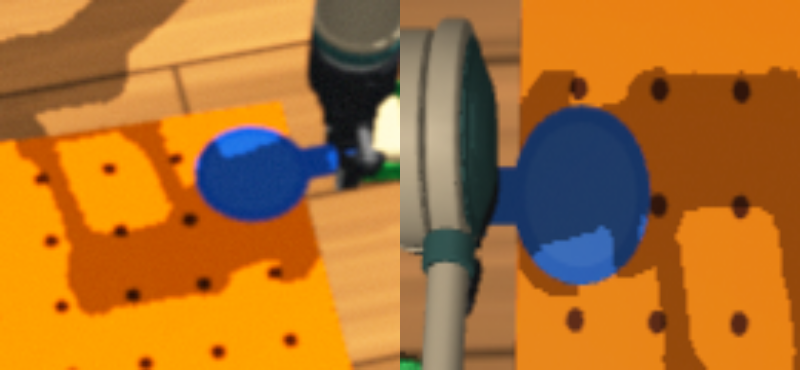

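Crop: the cover is held by the tongue off the crate, with the disc at (250,173) left and (580,195) right. I'll triangulate the disc centre to see whether it droops.

```bash
cat >> h.py <<'E'
def disc3d(S,T,ns,nt):
    # disc-centre by ellipse fit on the non-tongue part of each outline, then two-ray triangulation
    res=[]
    for im,near in((S,ns),(T,nt)):
        h=cv2.cvtColor(im["pixels"],cv2.COLOR_BGR2HSV)
        m=cv2.inRange(h,(100,150,50),(125,255,255))
        m=cv2.morphologyEx(m,cv2.MORPH_OPEN,cv2.getStructuringElement(cv2.MORPH_ELLIPSE,(19,19)))
        e=cv2.fitEllipse(biggest(m,near).astype(np.float32));res.append(e)
    c1,d1=ray(S,[res[0][0]]);c2,d2=ray(T,[res[1][0]])
    s=np.linalg.lstsq(np.c_[d1[0],-d2[0]],c2-c1,rcond=None)[0]
    a,b=c1+s[0]*d1[0],c2+s[1]*d2[0]
    return (a+b)/2,np.linalg.norm(a-b),res
E
python3 - <<'E'
from h import *
S=grab("scene");T=grab("top")
print(disc3d(S,T,(341,206),(293,243)),get_state()["position"])
class F(dict):pass
s0=dict(S);s0["pixels"]=cv2.imread("pics/scene1.png");t0=dict(T);t0["pixels"]=cv2.imread("pics/top1.png")
print("flat ref",disc3d(s0,t0,(341,219),(293,243)))
E
```

```text
(array([ 0.52630195, -0.02454238,  0.18665348]), np.float64(0.00017983686574206346), [((341.6332092285156, 206.04507446289062), (28.030656814575195, 34.40829849243164), 90.50369262695312), ((292.523681640625, 242.57591247558594), (46.001251220703125, 47.131553649902344), 78.6672592163086)]) [0.5272889  0.05594505 0.17056374]
flat ref (array([ 0.52723749, -0.02462382,  0.1292627 ]), np.float64(0.0012747781872471014), [((340.92926025390625, 218.49945068359375), (27.092390060424805, 33.5648078918457), 88.72952270507812), ((294.30865478515625, 243.71864318847656), (43.264137268066406, 45.31476974487305), 84.48947143554688)])
```

Request:
{"api": "send_rows", "payload": {
  "increments": [
    {"gripper": 1,"linear": [0.004,0.01,0],"delta_rot": [0,0,0]},
    {"gripper": 1,"linear": [0.012,0.03,0],"delta_rot": [0,0,0]},
    {"gripper": 1,"linear": [0.02,0.05,0],"delta_rot": [0,0,0]},
    {"gripper": 1,"linear": [0.028,0.07,0],"delta_rot": [0,0,0]},
    {"gripper": 1,"linear": [0.036,0.09,0],"delta_rot": [0,0,0]},
    {"gripper": 1,"linear": [0.044,0.11,0],"delta_rot": [0,0,0]},
    {"gripper": 1,"linear": [0.052,0.13,0],"delta_rot": [0,0,0]},
    {"gripper": 1,"linear": [0.06,0.15,0],"delta_rot": [0,0,0]}
  ]
}}

```text
clock: 10.0
position: [0.5881, 0.2077, 0.1707]
ee_rot: [-0.0, 0.707, 0.708, -0.0]
contact_force: [0.1, 0.2, 0.2]
width: 0.0305
gripper_force: 39.5
```

Request:
{"api": "send_rows", "payload": {
  "increments": [
    {"gripper": 1,"linear": [0.008,0.02,0],"delta_rot": [0,0,0]},
    {"gripper": 1,"linear": [0.016,0.04,0],"delta_rot": [0,0,0]},
    {"gripper": 1,"linear": [0.024,0.06,0],"delta_rot": [0,0,0]},
    {"gripper": 1,"linear": [0.032,0.08,0],"delta_rot": [0,0,0]},
    {"gripper": 1,"linear": [0.04,0.1,0],"delta_rot": [0,0,0]},
    {"gripper": 1,"linear": [0.045,0.113,0],"delta_rot": [0,0,0]},
    {"gripper": 1,"linear": [0.045,0.113,-0.02],"delta_rot": [0,0,0]},
    {"gripper": 1,"linear": [0.045,0.113,-0.04],"delta_rot": [0,0,0]}
  ]
}}

```text
clock: 10.8
position: [0.6333, 0.3202, 0.131]
ee_rot: [0.0, 0.706, 0.708, 0.001]
contact_force: [0.8, -0.5, -0.5]
width: 0.0307
gripper_force: 39.5
```

Request:
{"api": "send_rows", "payload": {
  "increments": [
    {"gripper": 1,"linear": [0,0,-0.01],"delta_rot": [0,0,0]},
    {"gripper": 1,"linear": [0,0,-0.02],"delta_rot": [0,0,0]},
    {"gripper": 1,"linear": [0,0,-0.02],"delta_rot": [0,0,0]},
    {"gripper": 1,"linear": [0,0,-0.02],"delta_rot": [0,0,0]}
  ]
}}

```text
clock: 11.2
position: [0.6332, 0.319, 0.1117]
ee_rot: [0.0, 0.707, 0.707, 0.0]
contact_force: [0.9, -0.1, 0.1]
width: 0.0307
gripper_force: 39.5
```

```bash
python3 - <<'E'
from h import *
S=grab("scene");T=grab("top");s=get_state();print(s["position"],s["ee_rot"],s["width"],s["contact_force"])
u=proj(S,[.632,.238,.13])[0];v=proj(T,[.632,.238,.13])[0];print(u,v)
f=lambda p,c:cv2.resize(p[int(c[1])-60:int(c[1])+60,int(c[0])-65:int(c[0])+65],(400,370))
cv2.imwrite("pics/c5.png",np.hstack([f(S["pixels"],u),f(T["pixels"],v)]))
try: print(disc3d(S,T,u,v))
except Exception as e: print(e)
E
```

```text
[0.63362014 0.31912648 0.11248328] [4.41050267e-04 7.06821746e-01 7.07390893e-01 9.74385784e-04] 0.030786855966494234 [-0.6921752   0.1591809  -0.04088476]
[444.39353105 231.83446296] [175.35460321 199.6515275 ]
(array([0.63300743, 0.2379536 , 0.1286226 ]), np.float64(0.0022265962612440285), [((444.0048828125, 232.5228271484375), (28.94065284729004, 33.88262176513672), 108.9286880493164), ((175.05862426757812, 199.23031616210938), (41.88043212890625, 43.53917694091797), 72.43624114990234)])
```

View pics/c5.png

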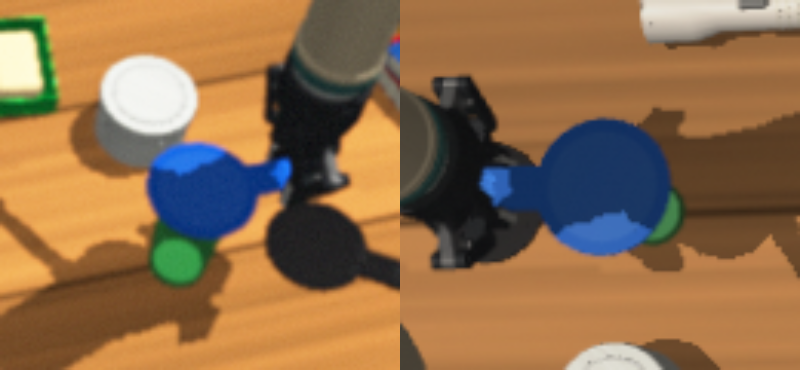

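Crop: the disc (left half 205,190; right half 605,187) sits centred above the tumbler, and the tin and torch are clear. Now I lower it gently.

Request:
{"api": "send_rows", "payload": {
  "increments": [
    {"gripper": 1,"linear": [0,0,-0.004],"delta_rot": [0,0,0]},
    {"gripper": 1,"linear": [0,0,-0.007],"delta_rot": [0,0,0]},
    {"gripper": 1,"linear": [0,0,-0.009],"delta_rot": [0,0,0]},
    {"gripper": 1,"linear": [0,0,-0.01],"delta_rot": [0,0,0]},
    {"gripper": 1,"linear": [0,0,-0.01],"delta_rot": [0,0,0]}
  ]
}}

```text
clock: 11.8
position: [0.6328, 0.3189, 0.101]
ee_rot: [-0.0, 0.707, 0.707, -0.0]
contact_force: [-0.3, -0.9, 0.1]
width: 0.0304
gripper_force: 39.5
```

Request:
{"api": "send_rows", "payload": {
  "increments": [
    {"gripper": 1,"linear": [0,0,-0.001],"delta_rot": [0,0,0]},
    {"gripper": 1,"linear": [0,0,-0.001],"delta_rot": [0,0,0]},
    {"gripper": 1,"linear": [0,0,-0.001],"delta_rot": [0,0,0]}
  ]
}}

```text
clock: 12.1
position: [0.6329, 0.319, 0.1004]
ee_rot: [0.0, 0.707, 0.707, 0.0]
contact_force: [-1.0, -0.0, -0.0]
width: 0.0307
gripper_force: 39.5
```

Request:
{"api": "send_rows", "payload": {
  "increments": [
    {"gripper": 1,"linear": [0,0,-0.001],"delta_rot": [0,0,0]},
    {"gripper": 1,"linear": [0,0,-0.001],"delta_rot": [0,0,0]},
    {"gripper": 1,"linear": [0,0,-0.001],"delta_rot": [0,0,0]}
  ]
}}

```text
clock: 12.4
position: [0.6329, 0.3189, 0.0993]
ee_rot: [0.0, 0.707, 0.707, -0.0]
contact_force: [0.4, -0.3, -0.5]
width: 0.0308
gripper_force: 39.5
```

Request:
{"api": "send_rows", "payload": {
  "increments": [
    {"gripper": 1,"linear": [0,0,-0.001],"delta_rot": [0,0,0]},
    {"gripper": 1,"linear": [0,0,-0.001],"delta_rot": [0,0,0]},
    {"gripper": 1,"linear": [0,0,-0.001],"delta_rot": [0,0,0]}
  ]
}}

```text
clock: 12.7
position: [0.6329, 0.3189, 0.0983]
ee_rot: [0.0, 0.707, 0.707, 0.0]
contact_force: [0.3, -0.1, -0.1]
width: 0.0303
gripper_force: 39.6
```

Request:
{"api": "send_rows", "payload": {
  "increments": [
    {"gripper": 1,"linear": [0,0,-0.0005],"delta_rot": [0,0,0]},
    {"gripper": 1,"linear": [0,0,-0.0005],"delta_rot": [0,0,0]},
    {"gripper": 1,"linear": [0,0,-0.0005],"delta_rot": [0,0,0]}
  ]
}}

```text
clock: 13.0
position: [0.6329, 0.319, 0.0979]
ee_rot: [0.0, 0.707, 0.707, 0.0]
contact_force: [-0.6, 0.9, -0.5]
width: 0.0306
gripper_force: 39.6
```

Request:
{"api": "send_rows", "payload": {
  "increments": [
    {"gripper": 1,"linear": [0,0,-0.001],"delta_rot": [0,0,0]},
    {"gripper": 1,"linear": [0,0,-0.001],"delta_rot": [0,0,0]},
    {"gripper": 1,"linear": [0,0,-0.001],"delta_rot": [0,0,0]}
  ]
}}

```text
clock: 13.3
position: [0.633, 0.319, 0.0971]
ee_rot: [0.0, 0.707, 0.707, 0.0]
contact_force: [-0.0, 0.4, 1.4]
width: 0.0305
gripper_force: 39.7
```

Request:
{"api": "send_rows", "payload": {
  "increments": [
    {"gripper": 1,"linear": [0,0,-0.0005],"delta_rot": [0,0,0]},
    {"gripper": 1,"linear": [0,0,-0.0005],"delta_rot": [0,0,0]},
    {"gripper": 1,"linear": [0,0,-0.0005],"delta_rot": [0,0,0]}
  ]
}}

```text
clock: 13.6
position: [0.633, 0.319, 0.0966]
ee_rot: [0.0, 0.707, 0.707, 0.0]
contact_force: [-0.6, -0.1, 2.1]
width: 0.0304
gripper_force: 39.8
```

Request:
{"api": "send_rows", "payload": {
  "increments": [
    {"gripper": 1,"linear": [0,0,0],"delta_rot": [0,0,0]},
    {"gripper": 0.2,"linear": [0,0,0],"delta_rot": [0,0,0]},
    {"gripper": 0.1,"linear": [0,0,0],"delta_rot": [0,0,0]},
    {"gripper": -0.1,"linear": [0,0,0],"delta_rot": [0,0,0]},
    {"gripper": -0.4,"linear": [0,0,0],"delta_rot": [0,0,0]},
    {"gripper": -0.4,"linear": [0,0,0],"delta_rot": [0,0,0]},
    {"gripper": -0.4,"linear": [0,0,0],"delta_rot": [0,0,0]}
  ],
  "newtons": 20
}}

```text
clock: 14.3
position: [0.6329, 0.3189, 0.0962]
ee_rot: [0.0, 0.707, 0.707, -0.0]
contact_force: [1.0, -0.7, -0.2]
width: 0.0597
gripper_force: 0.0
```

Request:
{"api": "send_rows", "payload": {
  "increments": [
    {"gripper": -0.4,"linear": [0,0,0.005],"delta_rot": [0,0,0]},
    {"gripper": -0.4,"linear": [0,0,0.02],"delta_rot": [0,0,0]},
    {"gripper": -0.4,"linear": [0,0,0.05],"delta_rot": [0,0,0]},
    {"gripper": -0.4,"linear": [0,0,0.09],"delta_rot": [0,0,0]},
    {"gripper": -0.4,"linear": [0,0,0.13],"delta_rot": [0,0,0]},
    {"gripper": -0.4,"linear": [0,0.03,0.15],"delta_rot": [0,0,0]},
    {"gripper": -0.4,"linear": [0,0.06,0.15],"delta_rot": [0,0,0]},
    {"gripper": -0.4,"linear": [0,0.06,0.15],"delta_rot": [0,0,0]}
  ]
}}

```text
clock: 15.1
position: [0.6327, 0.3829, 0.2478]
ee_rot: [-0.001, 0.706, 0.709, 0.002]
contact_force: [-0.3, -0.6, -0.4]
width: 0.0597
gripper_force: 0.0
```

```bash
python3 - <<'E'
from h import *
S=grab("scene");T=grab("top");s=get_state();print(s["position"],s["width"],s["contact_force"])
u=proj(S,[.632,.238,.118])[0];v=proj(T,[.632,.238,.118])[0]
f=lambda p,c:cv2.resize(p[int(c[1])-60:int(c[1])+60,int(c[0])-65:int(c[0])+65],(400,370))
cv2.imwrite("pics/c6.png",np.hstack([f(S["pixels"],u),f(T["pixels"],v)]))
try: print(disc3d(S,T,u,v))
except Exception as e: print(e)
E
```

```text
[0.63254821 0.37925417 0.24620446] 0.05996350994506695 [ 0.20050273 -0.76128124 -0.22245547]
(array([0.63246896, 0.23766143, 0.11519752]), np.float64(0.0012589548204512268), [((443.0791015625, 234.97886657714844), (27.985702514648438, 33.74252700805664), 107.47897338867188), ((177.27781677246094, 200.3793182373047), (41.227291107177734, 42.49947738647461), 59.165061950683594)])
```

View pics/c6.png

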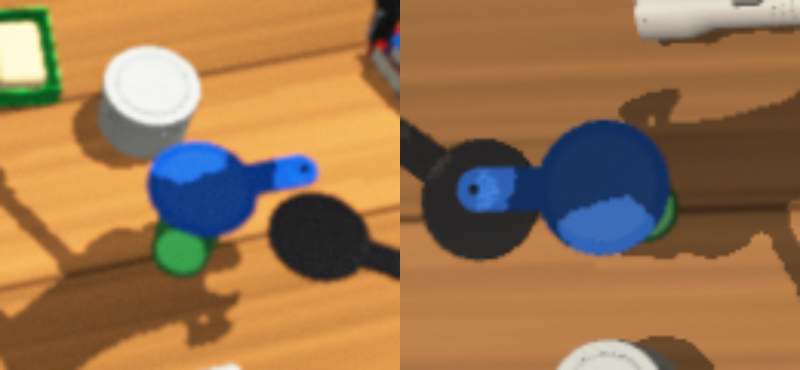

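Crop: the cover rests level and centred on the tumbler (left half 203,190; right half 605,187) with the gripper well clear. The disc centre measures (0.632, 0.238), which is on the rim centre. Handing in.

```bash
python3 -c "
from rig import sign_off
print(sign_off())"
```

```text
the job is handed in; nothing more can be done
None
```

The blue cover lies level and centred on the green tumbler, closing its whole mouth, and the gripper let go and moved clear before I handed the job in at about 15 s; no verdict came back.

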